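# Shut the charging cabinet's door to its vent position on the stay

## Robot

A 6-joint arm with a two-finger parallel gripper is mounted at the origin on a cart in front of the work surface, level with it; the furniture and walls round the work are solid. World frame = base frame: x ahead of the robot, y to its left, z up, the work surface at z = 0. Lengths are in mm, angles in rad, forces in N, time in s.
With the tool pointing down it reaches from about 275 to 1000 mm from the base axis. Payload 8.4 kg.
Tool frame: the origin (TCP) lies at the very end of the fingers, on their centre line; the grasp point (between the pads) lies 19 mm behind it (r.pinch_z is the distance from the TCP to the grasp point, in mm); z points along the fingers, y is the line along which they close (so a half turn about z gives the same grasp; the last joint's range is limited). The gripper opens to 85 mm and grips with 20 to 120 N. Pads are 22 mm wide; open, the fingers measure 114 mm over their backs; the gripper's body (76 mm by 85 mm) begins 54 mm behind the grasp point. The pads swing forward as they close: fully open they stand 13 mm farther back than shut.
Start: joints at [1.162, 0.353, 1.633, -0, 1.155, -0.002], TCP at [247.294, 573.998, 231.281] pointing down, gripper open.
Joint ranges: [-2.63, 2.63], [-0.92, 2.1], [0.06, 2.66], [-1.3, 4.44], [0, 2.69], [-3.02, 3.02]. Speed limits (rad/s): [2.22, 2.22, 2.79, 3.14, 3.14, 3.14].

## Interface

Orientations are given as [roll, pitch, yaw] about the fixed x, y, z axes, in that order (R = Rz(yaw) Ry(pitch) Rx(roll)).
In Python, from rig import r gives the robot as it stands.
- The arm moves only by the tool carry_out, never from a script. Its argument "series" is a list of rows, each a list of 7 numbers: the turn, a rotation vector about the tool's x, y, z as a fraction of full scale, then the shift along the tool's x, y, z as a fraction of full scale, then the gripper command: -1 is fully open, 1 is shut, values between are in proportion. A call has 1 to 8 rows; each row is the pose to reach, as a shift and turn from the pose commanded when the call began, along the tool's axes at that moment, turning the shorter way round; what a row does not reach only later rows make up. Full scale, the value 1, is 0.25 m for a shift and pi rad for a turn. A row lasts 1/8 s, in which the tool goes at most 62.5 mm and 10.7 degrees, less where a joint would pass 70% of its speed; a pose out of reach is approached as far as the arm can. A call with a number of a shift or a turn outside -1 to 1 is refused whole. A call with a gripper value outside its range is refused whole. The fingers move at their own pace and stop on an object; "force" is the grip in N (left out, the last holds). Time passes only in rows, so rows that repeat a pose let the fingers close. It gives the time, the measured TCP pose, the force, the opening and the grip force at its end, in the units of the state.
- r.sense(): the state, without advancing time (a new reading comes with each control period).
- r.grab_frame(name): name is "side" or "top"; returns the picture (420x560x3 uint8, red, green, blue); there is no depth.
- r.get_calibration(name): a dict with "K" (3x3 intrinsics, pixels), "pose" (4x4, takes a point from camera to world coordinates). Camera axes: x right, y up, looking along -z (the intrinsics and any distortion apply to the point x, -y, -z); pixel columns grow to the right and rows downward; lengths in mm; the calibration is good to about 2 mm. A picture is of the moment at which its call begins. get_calibration takes no time and is no camera call.
- r.sign_off(): hands the job in; it is judged then, once.
Trained networks look in the newest picture that a camera, given by its name, has taken for a name from the list of things; names that differ only in an ending like _2 or _b are one class to them, and where a whole thing is asked for, a point or a joint stands for the part that bears it (a point fixed in the world has none). Each returns a list of dicts, best first, with "score" (0 to 1); they miss things now and then, are a little off and sometimes report something else, mostly with a low value. They report only what shows in the picture. A call takes as long as a camera call.
- r.silhouettes(camera, label): "region" (420x560 bool, what is visible of it) and "position" ([row, column] in pixels, amid what is visible of it).
The state is a dict: "clock": time; "qpos": joint angles; "qvel": joint speeds; "joint_efforts": joint torques, N m; "eef_pos": TCP position; "tcp_rot": TCP orientation; "contact_force": force on the tool from outside, world axes, zero at the start; "wrist_torque": the same for the moment, N m; "opening": opening from 0.0 (shut) to 1.0 (fully open); "grasp_force": force on a finger pad.
Only numpy, scipy, OpenCV 4.12 (cv2) and the standard library are available. Lean on these libraries where they do the work, as an engineer would, in place of code of your own. Each camera call takes 0.05 s, during which the arm holds its last target. There are 200 camera calls.

## Task

Push the battery that sticks out of the charging cabinet fully home against the back of its bay. Then lift the door's stay off its pin by the red knob, swing the door in with it, and drop the vent hole (the one nearest the stay's pivot on the door) over the pin so that the stay lies flat and holds the door ajar for ventilation. Let go, and leave the screw jar and the spray can beside the cabinet where they stand.

Things in the scene. Friction and masses are not known exactly. Their poses are not given: they have to be found in the camera images.
- cabinet: Fixed grey steel charging cabinet, 162 (x) x 225 (y) x 130 mm (z). Origin under its centre; -x is the open front (plane at x = -81). Two bays along x, floor at z = 10: a battery is already home in the right (-y) one; the left one, centred at y = +57.5 between guides 20 mm high and 69 apart, takes the loose battery. Its stop, the inner back wall, is at x = +72.5; the roof's front edge is at the front plane.
- battery: Loose dark grey battery with a black lid, 151 (x) x 65 (y) x 94 mm high plus terminals, about 0.75 kg. Origin under its centre, x along its length. It stands upright between the left bay's guides, its near end 41 to 61 mm out of the front. Home: origin at x = -3, y = +57.5 in the cabinet's frame, near end 2.5 mm behind the front plane. Pushing it takes 3 to 9 N.
- cab_door (a joint): Cabinet door, hinged upright at the cabinet's right front corner (cabinet x = -81, y = -112.5 mm), 217 mm wide, 12 thick, top at z = 127, swings easily. Radians: 0 shut, grows as its free left edge swings to the cabinet's -x. 1.30 (start) on the wide hole, 0.75 on the half hole, 0.20 on the vent hole. A battery sticking out blocks it.
- swivel (a joint): Turning of the stay about its upright pivot on the door's top edge: 120 mm from the hinge along the door, 8 mm out from the hinge towards the door's outer face. Radians, anticlockwise from above; the stay's direction, from cabinet +x, is swivel plus cab_door. About -0.96 at the start, -0.67 on the vent hole.
- stay (a joint): Lift of the stay about a level cross-pin at its pivot, 140.5 mm above the table. Radians: 0 flat, grows as the knob end rises, to 0.7; it falls back by its weight (0.12 kg). A bright flat bar 26 mm wide, 5 thick, 220 long, 8 mm over the roof, with three 15 mm round holes. Flat = hole fully down on the pin; a bar riding on the pin's top is tilted.
- pin (a point): Point on the axis of the fixed upright steel pin (9 mm thick, domed) on the roof, at the mid height of the flat stay, 140.5 mm above the table; the pin's top is 9.5 mm higher (12 mm above the flat stay's underside). Cabinet frame: x = -41, y = -32.5 mm.
- hole_vent (a point): Centre of the vent hole, 80.2 mm from the stay's pivot: the one nearest the door pivot.
- hole_half (a point): Centre of the middle hole, 127.7 mm from the stay's pivot.
- hole_wide (a point): Centre of the hole 167.3 mm from the stay's pivot, nearest the knob: over the pin at the start.
- knob (a point): Centre of the red ball knob (24 mm diameter) on the stay, 200 mm from the pivot and 30 mm above the stay's mid thickness, on a 10 mm thick stem. The stay turns about 0.8 rad between the wide and the vent hole: a grip that does not turn with it lets the ball creep about 10 mm along the fingers.
- screw_jar: Loose jar of screws with a red lid, 63 mm across, 80 mm high, standing on the table left of the cabinet. Origin under its centre. Leave it alone.
- can_small: Loose white spray can, 58 mm across, 150 mm high, standing on the table left of the cabinet. Origin under its centre. Leave it alone.

How it is judged (in metres and radians):
On the way, in this order (a step that is already met when the one before it is completed fails the run):
1. the battery is home: within 5 mm of its stop (x of battery in the frame of cabinet above -0.008 m), for 0.2 s.
2. the stay is lifted clear of the pin (value of joint stay above 0.07 rad), for 0.1 s.
At the end, for the whole second after the job is handed in: The battery is within 5 mm of its stop and upright; the vent hole is on the pin (centres within 6 mm) with the stay lying flat (lift under 0.03 rad), the door at rest; the screw jar and spray can stand within 30 mm of where they were (x of battery in the frame of cabinet above -0.008 m and angle between battery's own z axis and vertical below 0.1 rad and horizontal distance between hole_vent and pin below 0.006 m and value of joint stay below 0.03 rad and velocity of joint cab_door between -0.05 and 0.05 rad/s and not (distance of any of screw_jar, can_small from where it was at the start of the episode above 0.03 m or angle between any of screw_jar, can_small's own z axis and vertical above 0.3 rad)); the robot touches nothing.
It fails at once if the screw jar or the spray can is pushed more than 30 mm or tipped (distance of any of screw_jar, can_small from where it was at the start of the episode above 0.03 m or angle between any of screw_jar, can_small's own z axis and vertical above 0.3 rad).
It also fails if it takes over 51 s, if anything falls off the work surface, if the arm or the gripper's body presses on something with over 40 N, if the wrist force passes 120 N, or if a joint passes its speed limit or range.

## Working session

There is one attempt and no reset: what is moved stays moved. The work goes in short steps, Python scripts to look and compute and a tool call to move; the robot and the scene stay as the last step left them, time stands still between calls to the robot, and variables do not carry over. Pictures are saved under pics/ and viewed, at most 10 in all, crops included, and the job is handed in when it is done.

Besides the shell and the picture viewer there is one more tool, called after "Request:" as name(argument=value, ...), one argument or row to a line, values as JSON. carry_out: Moves the arm, as the interface text tells. Its arguments: {"type":"object","properties":{"series":{"type":"array"},"force":{"type":"number"}},"required":["series"]}

```bash
ls; mkdir -p pics
python3 - <<'E'
from rig import r
import cv2,numpy as np
for n in("side","top"):
    f=r.grab_frame(n);cv2.imwrite(f"pics/{n}0.png",f[:,:,::-1])
    c=r.get_calibration(n);print(n,{k:np.round(v,3).tolist() if hasattr(v,'__len__') else v for k,v in c.items()})
    for l in("cabinet","battery","knob","hole_wide","hole_vent","hole_half","pin","screw_jar","can_small","stay","cab_door"):
        try:
            for d in r.silhouettes(n,l)[:1]:print(l,round(d["score"],2),np.round(d["position"],1),d["region"].sum())
        except Exception as e:print(l,e)
print(r.sense())
E
```

```text
pics
side {'K': [[485.952, 0.0, 282.5], [0.0, 485.952, 210.502], [0.0, 0.0, 1.0]], 'pose': [[-0.996, 0.046, -0.077, 454.755], [-0.089, -0.6, 0.795, 749.916], [-0.01, 0.799, 0.601, 783.851], [0.0, 0.0, 0.0, 1.0]]}
cabinet 0.86 [181.7 298.5] 9301
battery 0.64 [211.8 318.5] 866
knob 0.86 [159.7 315.6] 584
hole_wide 0.66 [157.1 321.3] 585
hole_vent 0.69 [160.5 315.2] 573
hole_half 0.81 [162.6 319.5] 652
pin 0.62 [183.9 297.8] 9291
screw_jar 0.88 [276.5 286.9] 950
can_small 0.75 [306.6 289.6] 506
stay 0.81 [161.4 320.1] 596
cab_door 0.73 [172.2 357.2] 3827
top {'K': [[459.859, 0.0, 275.924], [0.0, 459.859, 207.801], [0.0, 0.0, 1.0]], 'pose': [[0.02, 0.983, -0.184, 362.0], [-1.0, 0.024, 0.018, -95.056], [0.022, 0.183, 0.983, 1160.055], [0.0, 0.0, 0.0, 1.0]]}
cabinet 0.88 [222.3 357.2] 9159
battery 0.71 [252.6 316.3] 659
knob 0.78 [256.1 371.3] 1124
hole_vent 0.64 [255.8 368.9] 965
hole_half 0.61 [254.7 368.6] 1181
pin 0.93 [220.2 359.2] 9308
screw_jar 0.83 [230.5 219.5] 607
can_small 0.74 [233.5 163.2] 738
stay 0.94 [253.4 370.2] 1064
cab_door 0.59 [276.  372.4] 2357
{'clock': 1.2, 'qpos': array([ 1.16161487e+00,  3.52998273e-01,  1.63343204e+00,  2.01697083e-05,
        1.15520136e+00, -2.37714794e-03]), 'qvel': array([ 0.00025311,  0.00090452, -0.00034958, -0.00316152,  0.00098673,
        0.00014165]), 'joint_efforts': array([-1.84956974e-03, -6.05171013e+01, -3.42437160e+01, -2.97564357e-04,
        1.06708645e-03,  9.47628621e-06]), 'eef_pos': array([247.27204991, 573.98616956, 231.2683158 ]), 'tcp_rot': array([-3.14155368e+00, -1.85451649e-05,  2.73478020e+00]), 'contact_force': array([ 0.02634709, -0.17621993,  0.76634941]), 'wrist_torque': array([-0.03807092,  0.0499914 , -0.02280397]), 'grasp_force': 0.0, 'opening': 1.000285439546555}
```

View pictures.

View pics/top0.png

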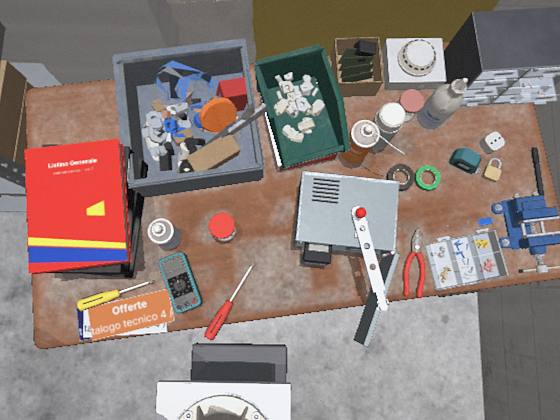

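View pics/side0.png

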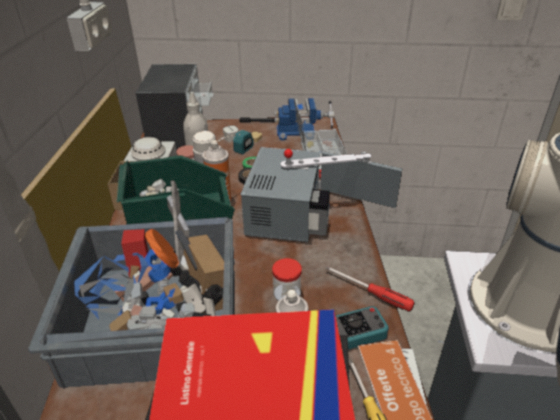

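```bash
cat > h.py <<'E'
from rig import r
import cv2,numpy as np
def proj(n,P):
    c=r.get_calibration(n);T=np.linalg.inv(c["pose"]);p=np.atleast_2d(P)@T[:3,:3].T+T[:3,3]
    p=p*[1,-1,-1];q=p@np.array(c["K"]).T;return q[:,:2]/q[:,2:]
def ray(n,uv):
    c=r.get_calibration(n);d=np.linalg.inv(c["K"])@[uv[0],uv[1],1];d=c["pose"][:3,:3]@(d*[1,-1,-1]);return c["pose"][:3,3],d/np.linalg.norm(d)
def atz(n,uv,z):
    o,d=ray(n,uv);return o+d*(z-o[2])/d[2]
def tri(a,b):
    (o,d),(p,e)=ray("top",a),ray("side",b)
    s=np.linalg.lstsq(np.c_[d,-e],p-o,rcond=None)[0];A,B=o+d*s[0],p+e*s[1];return (A+B)/2,np.linalg.norm(A-B)
def cw(c,P):
    P=np.array(P,float);x,y,a=c;C,S=np.cos(a),np.sin(a)
    return np.stack([x+C*P[...,0]-S*P[...,1],y+S*P[...,0]+C*P[...,1],P[...,2]],-1)
def red(n,reg):
    f=r.grab_frame(n).astype(int);m=(f[...,0]>130)&(f[...,0]>2*f[...,1])&(f[...,0]>2*f[...,2])&reg
    v,u=np.nonzero(m);return np.array([u.mean()+.0,v.mean()]),len(u)
E
python3 - <<'E'
from h import *
from scipy.optimize import minimize
print([a for a in dir(r) if a[0]!='_'])
M={};ig={}
for n in("top","side"):
    r.grab_frame(n)
    M[n]=r.silhouettes(n,"cabinet")[0]["region"]
    g=np.zeros((420,560),bool)
    for l in("stay","battery","cab_door"):
        for d in r.silhouettes(n,l)[:1]:g|=d["region"]
    ig[n]=cv2.dilate(g.astype(np.uint8),np.ones((5,5)))>0
box=np.array([[x,y,z] for x in(-81,81) for y in(-112.5,112.5) for z in(0,130)])
def cost(c,cams=("top","side")):
    t=0
    for n in cams:
        h=cv2.convexHull((proj(n,cw(c,box))*16).astype(np.int32)) 
        m=np.zeros((420,560),np.uint8);cv2.fillConvexPoly(m,h,255,cv2.LINE_AA,4)
        t+=(np.abs(m/255.-M[n])*~ig[n]).sum()
    return t
c0=atz("top",(348,214),130);print(c0)
for cams in(("top","side"),("top",),("side",)):
    best=min((minimize(cost,[c0[0],c0[1],a],args=(cams,),method="Nelder-Mead",options=dict(initial_simplex=[[c0[0],c0[1],a],[c0[0]+15,c0[1],a],[c0[0],c0[1]+15,a],[c0[0],c0[1],a+.1]])) for a in(-.15,-.05,.05)),key=lambda s:s.fun)
    print(cams,best.x,best.fun)
    if len(cams)==2:c=best.x
K={}
for n in("top","side"):
    g=np.zeros((420,560),bool);u,v=proj(n,cw(c,[-10.2,-21.5,170.5]))[0];print("pred",u,v);g[int(v)-22:int(v)+22,int(u)-22:int(u)+22]=1
    K[n]=red(n,g);print(K[n])
print("knob",tri(K["top"][0],K["side"][0]),"pred",cw(c,[-10.2,-21.5,170.5]))
s=r.silhouettes("top","screw_jar")[0]["position"];print("jar",atz("top",s[::-1],80));s=r.silhouettes("top","can_small")[0]["position"];print("can",atz("top",s[::-1],120))
E
```

```text
['MotionError', 'get_calibration', 'grab_frame', 'pinch_z', 'sense', 'sign_off', 'silhouettes']
[ 544.1443939 -278.1132767  130.       ]
('top', 'side') [ 5.53339261e+02 -2.77038613e+02 -9.04473788e-02] 437.44705882352946
('top',) [ 5.54015014e+02 -2.76628291e+02 -9.69801643e-02] 183.39607843137253
('side',) [ 5.51758234e+02 -2.83739775e+02 -9.54475869e-02] 175.43921568627448
pred 360.07420231054266 212.37858955955923
(array([360.53246753, 212.23376623]), 77)
pred 287.87652000288455 153.3477449399166
(array([287.70212766, 151.82978723]), 47)
knob (array([ 541.26490241, -297.7228046 ,  174.61827897]), np.float64(0.8383488847401943)) pred [ 541.2389855  -297.52942437  170.5       ]
jar [512.34299842  13.61127314  80.        ]Traceback (most recent call last):
  File "<stdin>", line 30, in <module>
IndexError: list index out of range
```

```bash
cat >> h.py <<'E'
from scipy.spatial.transform import Rotation as Ro
CAB=(553.3,-277.0,-0.0945)
def down(az):  # tool down, closing axis at world azimuth az
    return Ro.from_euler("xyz",[np.pi,0,az+np.pi/2])
def tilt(a,yaw=CAB[2]):
    s,c=np.sin(a),np.cos(a);M=np.array([[c,0,s],[0,-1,0],[s,0,-c]]);return Ro.from_euler("z",yaw)*Ro.from_matrix(M)
def here():
    s=r.sense();return np.array(s["eef_pos"]),Ro.from_euler("xyz",s["tcp_rot"])
def row(cur,tgt):
    (p,R),(q,Q)=cur,tgt
    t=(R.inv()*Q).as_rotvec()/np.pi;s=R.inv().apply(np.array(q)-p)/250
    print(np.round(np.r_[t,s],4).tolist(),"deg",round(np.linalg.norm(t)*180),"mm",round(np.linalg.norm(s)*250))
    return tgt
def seq(*ts):
    c=here()
    for t in ts:c=row(c,t)
E
python3 - <<'E'
from h import *
pre=cw(CAB,[-175,57.5,45]);print(pre)
seq(((380,330,231),down(.22)),((400,60,231),down(-.72)),(cw(CAB,[-190,57.5,110]),down(-1.665)),(pre,tilt(.7)))
E
```

```text
[ 384.5064817  -203.24365669   45.        ]
[-0.0, 0.0, 0.3005, -0.8737, -0.6863, 0.0011] deg 54 mm 278
[0.0, -0.0, 0.2992, -1.0714, -0.1576, -0.0] deg 54 mm 271
[0.0, -0.0, 0.3008, -0.8676, 0.5991, 0.484] deg 54 mm 290
[-0.0, 0.2228, 0.0001, 0.06, 0.0, 0.26] deg 40 mm 67
```

Request:
carry_out(
  series=[
    [0,0,0.3,-0.874,-0.686,0,1],
    [0,0,0.3,-0.874,-0.686,0,1],
    [0,0,0.3,-0.874,-0.686,0,1],
    [0,0,0.3,-0.874,-0.686,0,1],
    [0,0,0.3,-0.874,-0.686,0,1],
    [0,0,0.3,-0.874,-0.686,0,1],
  ],
)

```text
clock: 2.65
eef_pos: [380.9, 328.6, 231.5]
tcp_rot: [3.141, -0.0, 1.789]
contact_force: [-0.8, 1.0, -0.2]
opening: -0.002
grasp_force: 0.0
```

Request:
carry_out(
  series=[
    [0,0,0.3,-1,-0.158,0,1],
    [0,0,0.3,-1,-0.158,0,1],
    [0,0,0.3,-1,-0.158,0,1],
    [0,0,0.3,-1,-0.158,0,1],
    [0,0,0.3,-1,-0.158,0,1],
    [0,0,0.3,-1,-0.158,0,1],
  ],
)

```text
clock: 3.4
eef_pos: [396.8, 77.6, 231.5]
tcp_rot: [3.142, -0.001, 0.852]
contact_force: [-0.7, 0.8, -0.7]
opening: 0.001
grasp_force: 0.0
```

Request:
carry_out(
  series=[
    [0,0,0.3,-0.88,0.56,0.3,1],
    [0,0,0.3,-0.88,0.56,0.3,1],
    [0,0,0.3,-0.88,0.56,0.3,1],
    [0,0,0.3,-0.88,0.56,0.3,1],
    [0,0,0.3,-0.88,0.56,0.3,1],
    [0,0,0.3,-0.88,0.56,0.3,1],
    [0,0,0.3,-0.88,0.56,0.3,1],
  ],
)

```text
clock: 4.28
eef_pos: [357.1, -179.0, 156.4]
tcp_rot: [-3.141, -0.0, -0.085]
contact_force: [-0.5, 0.6, 0.6]
opening: 0.002
grasp_force: 0.0
```

Run:
```python
from h import *
print(np.round(r.sense()["qpos"],2))
a=cw(CAB,[-185,57.5,100]);b=cw(CAB,[-170,57.5,45]);e=cw(CAB,[-87,57.5,45])
seq((a,tilt(.7)),(b,tilt(.7)),(e,tilt(.7)))
```

```text
[-0.47  0.1   2.16  0.    0.88  1.19]
[-0.0012, 0.2228, 0.0029, 0.0775, 0.0872, 0.2256] deg 40 mm 63
[0.0, 0.0, 0.0, -0.0958, -0.0, 0.2069] deg 0 mm 57
[0.0, 0.0, 0.0, 0.2539, 0.0, 0.2139] deg 0 mm 83
```

Request:
carry_out(
  series=[
    [0,0.223,0.003,0.078,0.087,0.226,1],
    [0,0.223,0.003,0.078,0.087,0.226,1],
    [0,0.223,0.003,0.078,0.087,0.226,1],
    [0,0.223,0.003,0.078,0.087,0.226,1],
    [0,0.223,0.003,0.078,0.087,0.226,1],
  ],
)

```text
clock: 4.9
eef_pos: [381.2, -182.7, 99.5]
tcp_rot: [-3.059, -0.489, -0.085]
contact_force: [0.4, 0.4, 0.2]
opening: 0.002
grasp_force: 0.0
```

Request:
carry_out(
  series=[
    [0,0,0,-0.096,0,0.207,1],
    [0,0,0,-0.096,0,0.207,1],
    [0,0,0,-0.096,0,0.207,1],
  ],
)

```text
clock: 5.28
eef_pos: [383.4, -177.8, 41.0]
tcp_rot: [-3.054, -0.484, -0.089]
contact_force: [-0.7, 0.5, -0.0]
opening: -0.002
grasp_force: 0.0
```

Run:
```python
from h import *
print(np.round(r.sense()["qpos"],2),here()[0])
e=cw(CAB,[-87,57.5,45])
seq((e,tilt(.7)))
```

```text
[-0.72  0.34  2.47  1.62  0.35 -0.64] [ 383.39983779 -177.78089854   41.01259865]
[-0.0286, 0.0689, -0.0017, 0.331, 0.116, 0.1463] deg 13 mm 95
```

Run:
```python
from h import *
T=tilt(.52)
seq((cw(CAB,[-155,57.5,48]),T),(cw(CAB,[-89,57.5,48]),T))
```

```text
[-0.0286, 0.0116, 0.0009, 0.0958, 0.1027, 0.0098] deg 6 mm 35
[0.0, 0.0, 0.0, 0.2291, -0.0, 0.1312] deg 0 mm 66
```

Request:
carry_out(
  series=[
    [-0.029,0.012,0.001,0.096,0.103,0.01,1],
    [-0.029,0.012,0.001,0.096,0.103,0.01,1],
    [-0.029,0.012,0.001,0.096,0.103,0.01,1],
  ],
)

```text
clock: 5.65
eef_pos: [404.7, -206.2, 49.9]
tcp_rot: [3.139, -0.524, -0.095]
contact_force: [-0.2, 0.3, -0.2]
opening: 0.003
grasp_force: 0.0
```

Run:
```python
from h import *
print(np.round(r.sense()["qpos"],2),here()[0],here()[1].as_euler("xyz"),cw(CAB,[-155,57.5,48]))
R=here()[1]
seq((cw(CAB,[-92,57.5,48]),R))
f=r.grab_frame("side");cv2.imwrite("pics/s1.png",cv2.resize(f[100:300,180:460,::-1],None,fx=2.8,fy=2.8))
```

```text
[-0.68  0.33  2.46  1.9   0.3  -0.87] [ 404.72582012 -206.18136571   49.9128978 ] [ 3.13936945 -0.52405551 -0.09464007] [ 404.41724563 -205.13084492   48.        ]
[0.0, 0.0, 0.0, 0.2129, -0.0044, 0.1319] deg 0 mm 63
```

View pics/s1.png

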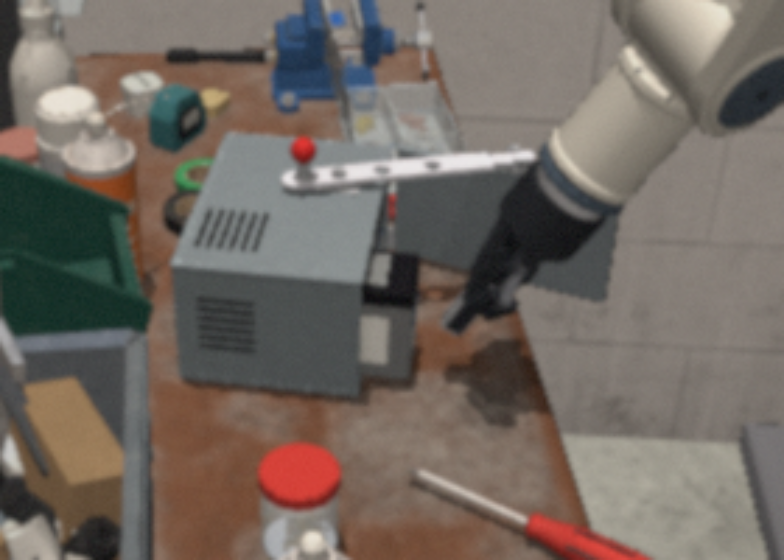

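Fingertips (crop ~450,325) stand just in front of the battery's end (~415,320), with the door clear behind. Pushing.

Request:
carry_out(
  series=[
    [0,0,0,0.03,0,0.018,1],
    [0,0,0,0.06,0,0.036,1],
    [0,0,0,0.09,0,0.055,1],
    [0,0,0,0.12,0,0.074,1],
    [0,0,0,0.15,0,0.093,1],
    [0,0,0,0.18,0,0.112,1],
    [0,0,0,0.2,0,0.123,1],
    [0,0,0,0.213,0,0.132,1],
  ],
)

```text
clock: 6.7
eef_pos: [466.0, -213.2, 46.5]
tcp_rot: [3.139, -0.521, -0.099]
contact_force: [-9.5, 0.3, 6.6]
opening: 0.0
grasp_force: 4.5
```

```bash
cat >> h.py <<'E'
def cab():
    d=here()[0][:2]-np.array(CAB[:2]);C,S=np.cos(CAB[2]),np.sin(CAB[2]);return np.round([C*d[0]+S*d[1],-S*d[0]+C*d[1]],1)
E
python3 -c "
from h import *
print(cab(),r.sense()['contact_force'],r.sense()['qpos'])
R=here()[1];x,y=cab()
seq((cw(CAB,[x+4,57.5,here()[0][2]]),R))"
```

```text
[-92.9  55.3] [-9.46758957  0.33992881  6.63017709] [-0.58733261  0.38403526  2.35014264  1.82888644  0.24168066 -0.6972875 ]
[0.0, 0.0, 0.0, 0.0139, -0.0088, 0.0079] deg 0 mm 5
```

Request:
carry_out(
  series=[
    [0,0,0,0.01,0,0.006,1],
    [0,0,0,0.017,0,0.01,1],
    [0,0,0,0.021,0,0.012,1],
    [0,0,0,0.021,0,0.012,1],
  ],
)

```text
clock: 7.2
eef_pos: [471.8, -213.7, 46.5]
tcp_rot: [3.139, -0.521, -0.099]
contact_force: [-6.4, 1.2, 4.2]
opening: 0.001
grasp_force: 3.5
```

```bash
python3 -c "
from h import *
print(cab(),r.sense()['contact_force'])"
```

```text
[-87.1  55.3] [-6.38692552  1.15602625  4.19659179]
```

Request:
carry_out(
  series=[
    [0,0,0,0.007,0,0.004,1],
    [0,0,0,0.01,0,0.006,1],
    [0,0,0,0.01,0,0.006,1],
  ],
)

```text
clock: 7.58
eef_pos: [472.1, -213.7, 45.6]
tcp_rot: [3.138, -0.517, -0.1]
contact_force: [-21.7, 1.1, 16.3]
opening: -0.001
grasp_force: 10.9
```

Run:
```python
from h import *
seq((cw(CAB,[-125,57.5,75]),tilt(.5)),(cw(CAB,[-110,40,250]),down(-1.326)),((541.2,-297.6,200),down(-1.326)),((541.2,-297.6,153),down(-1.326)))
```

```text
[0.0018, -0.0055, -0.0014, -0.0748, -0.0071, -0.1778] deg 1 mm 48
[0.027, -0.1576, -0.1057, 0.3883, 0.07, -0.5855] deg 35 mm 177
[0.0, 0.0, 0.0, 0.2947, 0.3655, 0.2] deg 0 mm 128
[0.0, 0.0, 0.0, -0.0, -0.0, 0.188] deg 0 mm 47
```

Request:
carry_out(
  series=[
    [0,0,0,-0.075,0,-0.178,1],
    [0,0,0,-0.075,0,-0.178,1],
  ],
)

```text
clock: 7.82
eef_pos: [436.0, -210.1, 77.0]
tcp_rot: [3.138, -0.523, -0.097]
contact_force: [0.3, 0.0, 0.0]
opening: 0.004
grasp_force: 0.0
```

Request:
carry_out(
  series=[
    [0.027,-0.158,-0.106,0.39,0.07,-0.586,-1],
    [0.027,-0.158,-0.106,0.39,0.07,-0.586,-1],
    [0.027,-0.158,-0.106,0.39,0.07,-0.586,-1],
    [0.027,-0.158,-0.106,0.39,0.07,-0.586,-1],
    [0.027,-0.158,-0.106,0.39,0.07,-0.586,-1],
  ],
)

```text
clock: 8.45
eef_pos: [450.5, -221.1, 236.6]
tcp_rot: [-3.127, -0.186, 0.178]
contact_force: [1.8, 1.0, -1.9]
opening: 1.0
grasp_force: 0.0
```

Run:
```python
from h import *
print(cab(),r.sense()["qpos"])
r.grab_frame("side")
K={}
for n in("top","side"):
    g=np.zeros((420,560),bool);u,v=proj(n,[541.2,-297.6,172])[0];g[int(v)-20:int(v)+20,int(u)-20:int(u)+20]=1
    K[n]=red(n,g);print(K[n])
print(tri(K["top"][0],K["side"][0]))
seq(((541.2,-297.6,210),down(-1.326)),((541.2,-297.6,153),down(-1.326)))
```

```text
[-107.6   45.9] [-0.55112286  0.08586134  1.98092737  0.16556145  0.95149463  0.75256015]
(array([359.80392157, 211.01960784]), 51)
(array([287.6875    , 152.02083333]), 48)
(array([ 542.44354971, -295.9180586 ,  175.3871012 ]), np.float64(1.794481083002773))
[-0.0008, -0.0634, -0.02, 0.2534, 0.3582, 0.1709] deg 12 mm 118
[0.0, 0.0, 0.0, -0.0, -0.0, 0.228] deg 0 mm 57
```

Request:
carry_out(
  series=[
    [-0.001,-0.063,-0.02,0.253,0.358,0.171,-1],
    [-0.001,-0.063,-0.02,0.253,0.358,0.171,-1],
    [-0.001,-0.063,-0.02,0.253,0.358,0.171,-1],
    [-0.001,-0.063,-0.02,0.253,0.358,0.171,-1],
  ],
)

```text
clock: 9.1
eef_pos: [536.1, -294.7, 203.3]
tcp_rot: [-3.133, 0.005, 0.243]
contact_force: [0.1, -0.2, 0.4]
opening: 0.994
grasp_force: 0.0
```

Run:
```python
from h import *
f=r.grab_frame("side");cv2.imwrite("pics/s2.png",cv2.resize(f[80:230,210:410,::-1],None,fx=3.5,fy=3.5))
seq(((541.2,-297.6,154),down(-1.326)))
```

```text
[-0.0022, 0.0013, -0.0007, 0.0187, 0.0169, 0.2008] deg 0 mm 51
```

View pics/s2.png

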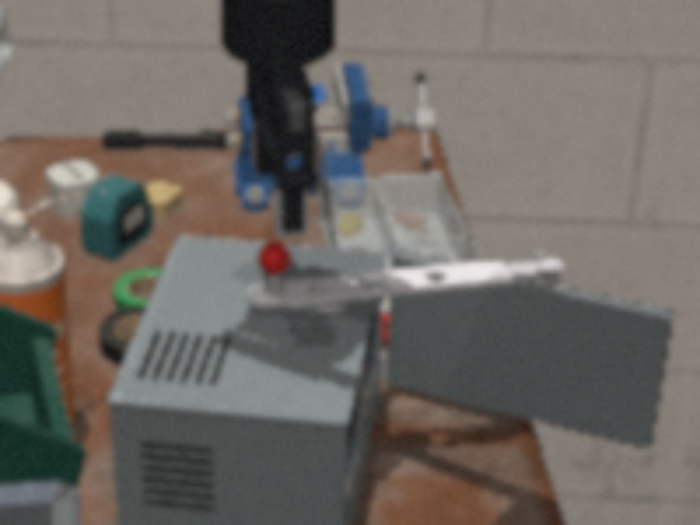

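The battery no longer sticks out; the open fingers (290,200) are just above the red knob (274,258). Lower and grip.

Request:
carry_out(
  series=[
    [-0.002,0,-0.001,0.019,0.017,0.1,-1],
    [-0.002,0,-0.001,0.019,0.017,0.2,-1],
    [-0.002,0,-0.001,0.019,0.017,0.2,1],
    [-0.002,0,-0.001,0.019,0.017,0.2,1],
    [-0.002,0,-0.001,0.019,0.017,0.2,1],
    [-0.002,0,-0.001,0.019,0.017,0.2,1],
    [-0.002,0,-0.001,0.019,0.017,0.2,1],
    [-0.002,0,-0.001,0.019,0.017,0.2,1],
  ],
  force=50,
)

```text
clock: 10.15
eef_pos: [542.5, -299.2, 155.7]
tcp_rot: [3.139, 0.003, 0.246]
contact_force: [0.9, -0.0, 0.9]
opening: 0.241
grasp_force: 48.9
```

Request:
carry_out(
  series=[
    [0,0,0,-0.003,0,-0.02,1],
    [0,0,0,-0.007,0,-0.04,1],
    [0,0,0,-0.016,0,-0.08,1],
    [0,0,0,-0.028,0,-0.12,1],
    [0,0,0,-0.04,0,-0.156,1],
    [0,0,0,-0.04,0,-0.156,1],
  ],
)

```text
clock: 10.9
eef_pos: [532.0, -301.4, 195.1]
tcp_rot: [3.14, 0.004, 0.245]
contact_force: [0.0, 0.7, -2.3]
opening: 0.242
grasp_force: 49.0
```

Run:
```python
from h import *
f=r.grab_frame("side");cv2.imwrite("pics/s3.png",cv2.resize(f[80:230,210:410,::-1],None,fx=3.5,fy=3.5))
print(r.sense()["qpos"])
```

```text
[-0.51529696  0.36938663  1.69705583 -0.00480579  1.07699778  0.81254976]
```

View pics/s3.png

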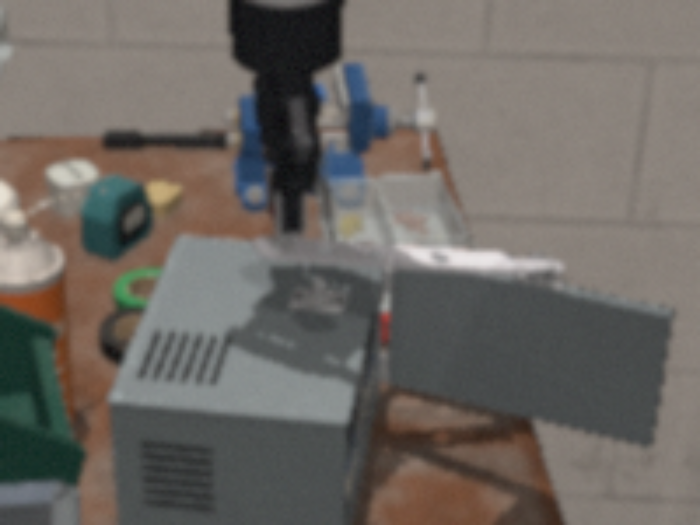

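```bash
cat >> h.py <<'E'
H=np.array([-81,-112.5])
def knob(th,ph,t):
    p=H+120*np.array([-np.sin(th),np.cos(th)])-8*np.array([np.cos(th),np.sin(th)])
    R=200*np.cos(t)-30*np.sin(t)
    return np.r_[p+R*np.array([np.cos(ph),np.sin(ph)]),140.5+200*np.sin(t)+30*np.cos(t)]
K0=cw(CAB,knob(1.3,.339,0)); G0=np.array([542.5,-299.2,155.7]) # TCP at grasp
AZ0=-1.325
def tcp(th,ph,t):
    return cw(CAB,knob(th,ph,t))-K0+G0, down(AZ0+ph-.339)
E
python3 - <<'E'
from h import *
c=here();print(tcp(1.3,.339,.2)[0],c[0],K0)
for k in range(1,8):
    s=k/7;row(c,tcp(1.3-1.1*s,.339-.804*s,min(.2+.02*k,.25)))
E
```

```text
[ 532.84906752 -301.60782544  194.83586349] [ 532.09421441 -301.28566036  194.53537925] [ 541.15770639 -297.54570307  170.5       ]
[0.0006, 0.0013, 0.0364, 0.0359, 0.0271, -0.0165] deg 7 mm 12
[0.0007, 0.0013, 0.0729, 0.0682, 0.0574, -0.0316] deg 13 mm 24
[0.0008, 0.0012, 0.1095, 0.1016, 0.094, -0.0391] deg 20 mm 36
[0.0009, 0.0012, 0.1461, 0.1352, 0.1381, -0.0392] deg 26 mm 49
[0.0009, 0.0012, 0.1826, 0.1646, 0.1887, -0.0392] deg 33 mm 63
[0.001, 0.0011, 0.2192, 0.1885, 0.2455, -0.0392] deg 39 mm 78
[0.0011, 0.0011, 0.2557, 0.2059, 0.3079, -0.0392] deg 46 mm 93
```

Request:
carry_out(
  series=[
    [0,0,0.036,0.036,0.027,-0.016,1],
    [0,0,0.073,0.068,0.057,-0.032,1],
    [0,0,0.11,0.102,0.094,-0.039,1],
    [0,0,0.146,0.135,0.138,-0.039,1],
    [0,0,0.183,0.165,0.189,-0.039,1],
    [0,0,0.219,0.188,0.246,-0.039,1],
    [0,0,0.256,0.206,0.308,-0.039,1],
    [0,0,0.256,0.206,0.308,-0.039,1],
  ],
)

```text
clock: 11.95
eef_pos: [601.5, -363.8, 203.3]
tcp_rot: [3.138, 0.002, -0.558]
contact_force: [-1.0, 1.2, -1.7]
opening: 0.248
grasp_force: 49.3
```

Run:
```python
from h import *
f=r.grab_frame("top");cv2.imwrite("pics/t4.png",cv2.resize(f[160:300,270:430,::-1],None,fx=4,fy=4,interpolation=cv2.INTER_CUBIC))
f=r.grab_frame("side");cv2.imwrite("pics/s4.png",cv2.resize(f[80:230,210:410,::-1],None,fx=3.5,fy=3.5))
for n,(u,v),k in(("top",(270,160),4),("side",(210,80),3.5)):
    print(n,"pin top",(proj(n,cw(CAB,[-41,-32.5,150]))[0]-[u,v])*k)
print(here()[0],tcp(.2,-.465,.25)[0],r.sense()["qpos"])
```

```text
top pin top [367.87123559 272.55963061]
side pin top [317.59869533 277.5133827 ]
[ 600.87692848 -362.97351253  203.51394785] [ 600.74046587 -363.43195706  204.2481645 ] [-0.54352555  0.49688423  1.47580747 -0.00449178  1.17135426  1.58499994]
```

View pics/t4.png

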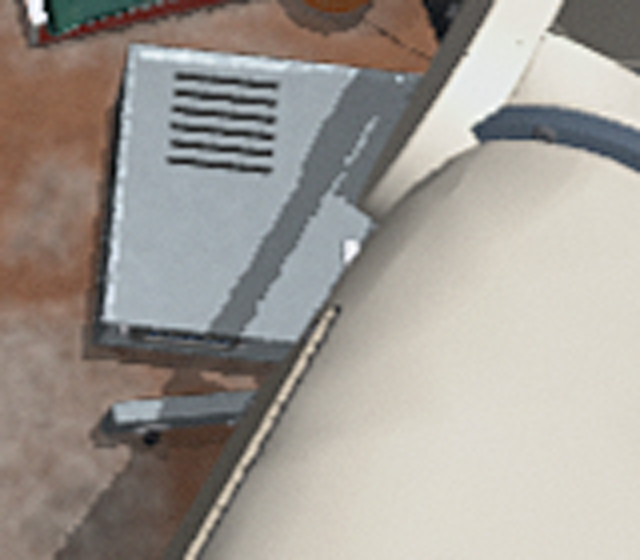

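View pics/s4.png

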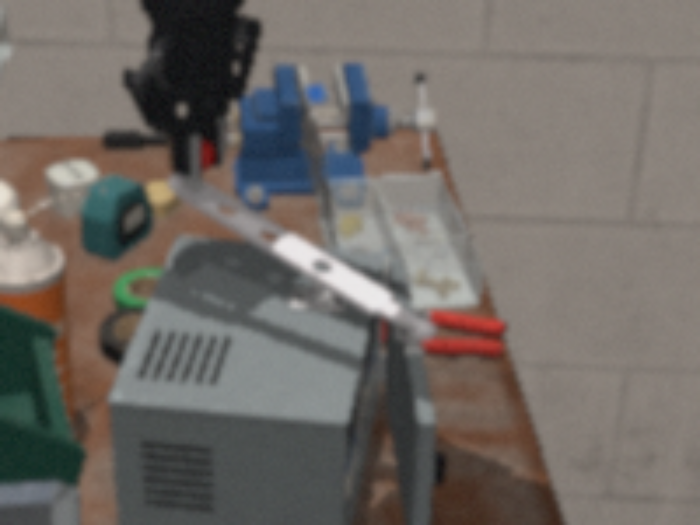

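Top view is hidden by the arm; in the side view the door is nearly shut, the knob (208,155) held, and the vent hole at about crop (322,266) near the pin.

Run:
```python
from h import *
def pt(th,ph,t,R,h=0):
    k=knob(th,ph,0);p=k[:2]-200*np.array([np.cos(ph),np.sin(ph)])
    d=R*np.cos(t)-h*np.sin(t);return cw(CAB,np.r_[p+d*np.array([np.cos(ph),np.sin(ph)]),140.5+R*np.sin(t)+h*np.cos(t)])
for nm,R,h in(("vent",80.2,2.5),("half",127.7,2.5),("wide",167.3,2.5),("knob",200,30),("end",210,2.5),("piv",0,2.5)):
    print(nm,*[np.round((proj("side",pt(.2,-.465,t,R,h))[0]-[210,80])*3.5) for t in(.22,.25,.28)])
for z in(130,150):print(z,(proj("side",cw(CAB,[-41,-32.5,z]))[0]-[210,80])*3.5)
f=r.grab_frame("side");cv2.imwrite("pics/s5.png",cv2.resize(f[120:185,255:345,::-1],None,fx=8,fy=8,interpolation=cv2.INTER_CUBIC))
```

```text
vent [321. 266.] [321. 263.] [322. 261.]
half [269. 234.] [270. 230.] [271. 226.]
wide [226. 208.] [228. 203.] [229. 198.]
knob [197. 157.] [200. 151.] [202. 145.]
end [182. 181.] [183. 174.] [185. 168.]
piv [412. 322.] [412. 322.] [412. 322.]
130 [317.24486224 301.23081225]
150 [317.59869533 277.5133827 ]
```

View pics/s5.png

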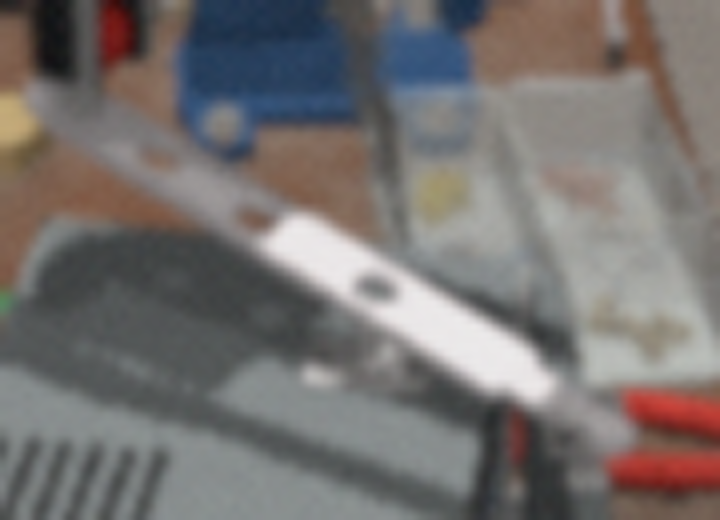

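Run:
```python
from h import *
c=here();print(c[0])
for t in(.2,.16,.12,.09,.06,.03,0):row(c,tcp(.2,-.465,t))
```

```text
[ 600.83448294 -362.8840596   203.67771917]
[0.0014, 0.0007, 0.0007, 0.0157, 0.002, 0.0353] deg 0 mm 10
[0.0014, 0.0007, 0.0007, 0.0262, 0.0019, 0.0659] deg 0 mm 18
[0.0014, 0.0007, 0.0007, 0.0355, 0.0018, 0.0969] deg 0 mm 26
[0.0014, 0.0007, 0.0007, 0.0416, 0.0017, 0.1204] deg 0 mm 32
[0.0014, 0.0007, 0.0007, 0.0471, 0.0016, 0.1441] deg 0 mm 38
[0.0014, 0.0007, 0.0007, 0.0518, 0.0015, 0.1679] deg 0 mm 44
[0.0014, 0.0007, 0.0007, 0.0558, 0.0014, 0.1918] deg 0 mm 50
```

Request:
carry_out(
  series=[
    [0,0,0,0.016,0.002,0.035,1],
    [0,0,0,0.026,0.002,0.066,1],
    [0,0,0,0.036,0.002,0.097,1],
    [0,0,0,0.042,0.002,0.12,1],
    [0,0,0,0.047,0.002,0.144,1],
    [0,0,0,0.047,0.002,0.144,1],
  ],
)

```text
clock: 12.85
eef_pos: [610.7, -370.2, 167.6]
tcp_rot: [3.137, 0.002, -0.558]
contact_force: [-1.4, 1.9, -1.2]
opening: 0.242
grasp_force: 49.3
```

Request:
carry_out(
  series=[
    [0,0,0,0.004,0,0.022,1],
    [0,0,0,0.008,0,0.044,1],
    [0,0,0,0.008,0,0.044,1],
  ],
)

```text
clock: 13.22
eef_pos: [612.5, -371.4, 156.8]
tcp_rot: [3.137, 0.002, -0.558]
contact_force: [-0.2, 1.1, 1.5]
opening: 0.243
grasp_force: 49.4
```

Run:
```python
from h import *
f=r.grab_frame("side");cv2.imwrite("pics/s6.png",cv2.resize(f[120:185,255:345,::-1],None,fx=8,fy=8,interpolation=cv2.INTER_CUBIC))
```

```text
(no output)
```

View pics/s6.png

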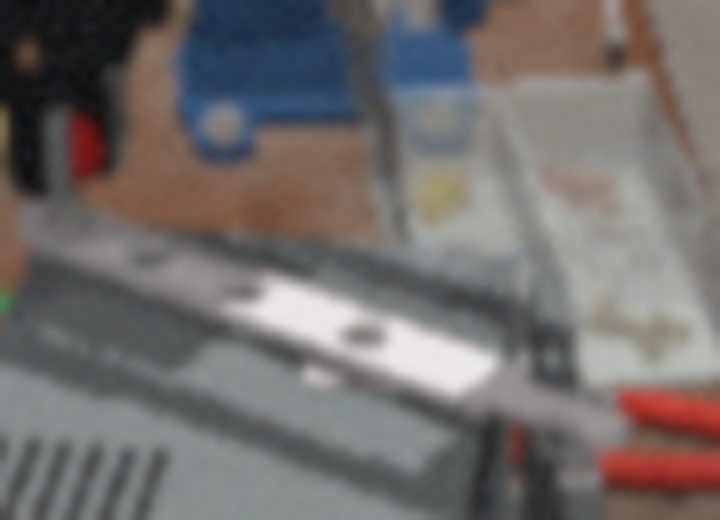

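The vent hole (366,333) is down at the pin's place with the bar at its flat height. Releasing.

Request:
carry_out(
  series=[
    [0,0,0,0,0,-0.005,-1],
    [0,0,0,0,0,-0.005,-1],
    [0,0,0,0,0,-0.005,-1],
    [0,0,0,0,0,-0.005,-1],
    [0,0,0,0,0,-0.1,-1],
    [0,0,0,0,0,-0.35,-1],
    [0,0,0,-0.5,0.4,-0.5,-1],
    [0,0,0,-0.5,0.4,-0.5,-1],
  ],
)

```text
clock: 14.28
eef_pos: [491.1, -385.2, 274.5]
tcp_rot: [3.137, -0.0, -0.557]
contact_force: [-0.9, -1.3, 0.7]
opening: 0.999
grasp_force: 0.0
```

Run:
```python
from h import *
print("pred",[np.round(proj(n,cw(CAB,knob(.2,-.465,0)))[0],1) for n in("top","side")])
for n in("top","side"):
    u,v=proj(n,cw(CAB,knob(.2,-.465,0)))[0];g=np.zeros((420,560),bool);g[int(v)-15:int(v)+15,int(u)-12:int(u)+12]=1;print(n,red(n,g))
f=r.grab_frame("side")
a=cv2.resize(f[120:190,255:355,::-1],None,fx=7,fy=7,interpolation=cv2.INTER_CUBIC);cv2.imwrite("pics/s7.png",a)
print((proj("side",cw(CAB,[[-41,-32.5,143],[-41,-32.5,150]]))-[255,120])*7)
for n,z in(("screw_jar",80),):
    r.grab_frame("top")
    for d in r.silhouettes("top",n)[:1]:print(n,atz("top",d["position"][::-1],z))
```

```text
pred [array([391.7, 182.3]), array([263.5, 138.5])]
top (array([392.65384615, 181.30769231]), 78)
side (array([263.04761905, 136.95238095]), 42)
[[319.94813177 291.73458693]
 [320.19739066 275.0267654 ]]
screw_jar [516.3926975   14.01839895  80.        ]
```

View pics/s7.png

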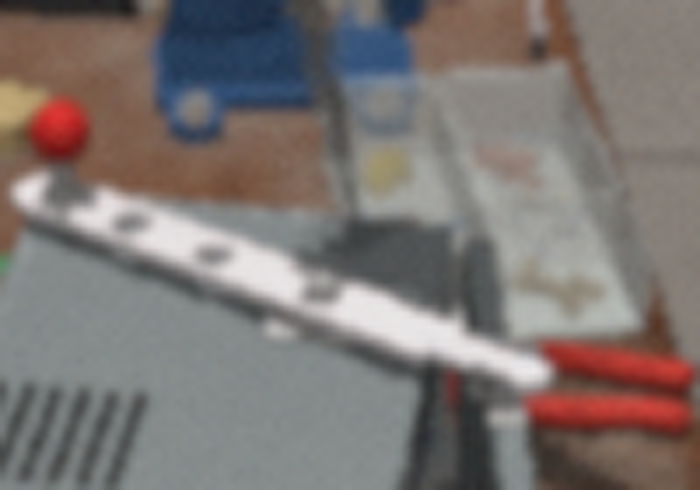

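```bash
python3 -c "
from rig import r
print(r.sign_off())"
```

```text
the job is handed in; nothing more can be done
None
```

The job is handed in at about 14 s. The battery was pushed to its stop (force jumped to 22 N with no further travel). The vent hole sits on the pin with the stay flat in the last pictures. The arm is clear and never came near the jar or the can; I re-measured only the jar, unmoved within measuring error. The sign-off gave no verdict.

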